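Press the squaring block into the glued corner of a clamshell tray and hold it

TASK

The corner of the greyboard tray that points into the gluing jig has just been glued. Pick up the aluminium squaring block, lower it upright to the floor of the tray, and with it push that corner fully home into the jig, so that the tray bears on both fences and the block lies flat against both tray walls. Press firmly both ways without crushing the board, leave the other things alone, and finish while still holding the block pressed into the corner: do not let go.

Things in the scene. Friction and masses are not known exactly. Their poses are not given: they have to be found in the camera images.
- block_center (a point): centre of the aluminium squaring block, a plain upright bright metal block 50 x 50 mm and 75 mm tall with a small dark hole in its top, about 0.5 kg; the point is half-way up (37.5 mm above its underside); x and y along its level sides, z up. It stands on the weight board with two binder's weights
- block: the same squaring block; origin at the centre of its underside, z up
- jig: right-angle gluing jig, fixed to the table: a plywood board 12 mm thick, 225 x 270 mm, with two brown hardwood fences 24 mm thick standing 30 mm above the board. Origin at table level, at the corner where the inner faces of the fences meet; x points out through the far fence, y out through the left fence, so the open area lies at negative x (to -195 mm) and negative y (to -240 mm)
- far_fence: jig fence whose inner face is the plane jig x = 0, from jig y = -4 to -224 mm; frame as the jig's
- left_fence: jig fence whose inner face is the plane jig y = 0, from jig x = -4 to -174 mm; frame as the jig's
- tray: loose grey cardboard tray of a clamshell box, 150 x 200 mm, about 0.2 kg, lying on the jig board 10 to 22 mm short of each fence, turned up to 0.04 rad; about 3 N slides it (board, block and fences are smooth). Origin: underside of its outer corner nearest the jig's corner; axes as the jig's: it covers x 0 to -150 mm, y 0 to -200 mm. Walls 3 mm thick on its +x, +y and -y sides, open on the -x side
- tray_corner (a point): inner corner of the same tray corner, on the upper face of the tray's floor: 3 mm in from both outer wall faces, 3 mm above the tray's underside (15 mm above the table); the walls rise 30 mm above it; axes as the tray's
- far_wall: tray wall on the +x side, from tray x = -3 mm (inner face) to 0, along y; faces the far fence; frame as the tray's. Press it with some 10 to 15 N; more than 50 N crushes the board
- left_wall: tray wall on the +y side, from tray y = -3 mm (inner face) to 0, along x; faces the left fence; frame as the tray's. Press it with some 10 to 15 N; more than 50 N crushes the board
- round_weight: round brass weight with a knob, 68 mm across, 68 mm tall, on the weight board (6 mm thick dark board 270 x 250 mm, on the table to the right); origin under its centre; leave alone
- brick_weight: brown leather-covered weight 87 x 50 x 37 mm on the weight board; origin under its centre; leave alone
- glue_jar: white jar with black lid, 80 mm across, 85 mm tall; origin under its centre; leave alone
- beaker: glass beaker 68 mm across, 90 mm tall; origin under its centre; leave alone
- bone_folder: ivory-coloured folding tool lying flat, 138 x 20 x 5 mm; leave alone

How it is judged (in metres and radians):
On the way, in this order (a step that is already met when the one before it is completed fails the run):
1. the squaring block is lifted clear of the weight board in the gripper (height (world z) of block_center above 0.075 m and contact force between the fingers and block above 2 N), for 0.1 s.
2. the block, still held, stands upright on the tray's floor (z of block_center in the frame of tray between 0.035 and 0.0445 m and angle between block_center's own z axis and vertical below 0.08 rad and x of block_center in the frame of tray between -0.13 and -0.02 m and y of block_center in the frame of tray between -0.18 and -0.02 m and contact force between the fingers and block above 2 N), for 0.1 s.
At the end, for the whole second after the job is handed in: Fingers still on the block (>2 N); block upright (0.08 rad), within 4 mm of the tray floor, flat to both tray walls (0.05 rad, 3 mm), over 3 N on each; tray on the jig board within 3 mm of both fences, square (0.025 rad), over 2 N on each; block at rest (contact force between the fingers and block above 2 N and contact force between block and far_wall above 3 N and contact force between block and left_wall above 3 N and contact force between tray and far_fence above 2 N and contact force between tray and left_fence above 2 N and z of block_center in the frame of tray below 0.0445 m and angle between block_center's own z axis and vertical below 0.08 rad and (angle between the x axis of block and the x axis of tray, either way round below 0.05 rad or angle between the x axis of block and the y axis of tray, either way round below 0.05 rad) and x of block_center in the frame of tray between -0.031 and -0.025 m and y of block_center in the frame of tray between -0.031 and -0.025 m and x of tray in the frame of jig above -0.003 m and y of tray in the frame of jig above -0.003 m and z of tray in the frame of jig below 0.016 m and angle between the x axis of tray and the x axis of jig, either way round below 0.025 rad and linear speed of block below 0.01 m/s); the arm keeps its last pose, push and grip.
It fails at once if a weight, the jar, the beaker or the bone folder is moved by more than 30 mm (distance of any of round_weight, brick_weight, glue_jar, beaker, bone_folder from where it was at the start of the episode above 0.03 m).
It fails at once if a tray wall is crushed (more than 50 N) (contact force between block and far_wall above 50 N or contact force between block and left_wall above 50 N).
It fails at once if the tray is tipped by more than 0.15 rad (angle between tray's own z axis and vertical above 0.15 rad).
It also fails if it takes over 51 s, if anything falls off the work surface, if the arm or the gripper's body presses on something with over 40 N, if the wrist force passes 120 N, or if a joint passes its speed limit or range.

ROBOT

A 6-joint arm with a two-finger parallel gripper is mounted at the origin on the work surface. World frame = base frame: x ahead of the robot, y to its left, z up, the work surface at z = 0. Lengths are in m, angles in degrees, forces in N, time in s.
With the tool pointing down it reaches from about 0.3 to 0.75 m from the base axis. Payload 8.5 kg.
Tool frame: the origin (TCP) lies midway between the tips of the shut fingers; the grasp point (between the pads) lies 19 mm behind it; z points along the fingers, y is the direction in which the jaws open and shut (so a half turn about z gives the same grasp; the last joint's range is limited). The gripper opens to 85 mm and grips with 20 to 120 N. Pads are 22 mm wide; open, the fingers measure 114 mm over their backs; the gripper's body (76 mm by 85 mm) begins 54 mm behind the grasp point. The pads swing forward as they close: fully open they stand 13 mm farther back than shut.
Start: joints at [-83.497, 21.807, 74.336, -0, 83.858, -12.336], TCP at [0.178, -0.521, 0.231] pointing down, gripper open.
Joint ranges: [-178.18, 178.18], [-50.72, 133.34], [12.68, 142.11], [-81.47, 261.47], [9.98, 163.14], [-165.26, 165.26]. Speed limits (degrees/s): [136.94, 136.94, 180, 180, 180, 180].

INTERFACE

Orientations are given as a 3x3 rotation matrix whose columns are the frame's x, y, z axes.
In Python, from rig import env, eyes, close_job gives the robot as it stands.
- The arm moves only by the tool jog_arm, never from a script. Its argument "deltas" is one flat list of numbers, 7 for each row, row after row: the shift along the tool's x, y, z in units of 0.75 m (1.0 is 0.75 m), then the turn, a rotation vector about the tool's x, y, z in units of 180 degrees (1.0 is 180 degrees), then the gripper command: -1 is fully open, 1 is shut, values between are in proportion. In form: [dx, dy, dz, ax, ay, az, fingers, dx, dy, dz, ax, ay, az, fingers, ...]. A call has 1 to 12 rows; each row is the pose to reach, as a shift and turn from the pose commanded when the call began, along the tool's axes at that moment, turning the shorter way round; what a row does not reach only later rows make up. A row lasts 1/12 s, in which the tool goes at most 41.7 mm and 7.16 degrees, less where a joint would pass 70% of its speed; a pose out of reach is approached as far as the arm can. A call with a number of a shift or a turn outside -1 to 1 is refused whole. A call with a gripper value outside its range is refused whole. The fingers move at their own pace and stop on an object; "grip_force" is the grip in N (left out, the last holds). Time passes only in rows, so rows that repeat a pose let the fingers close. It gives the time, the measured TCP pose, the force and the opening at its end, in the units of the state.
- env.observe(): the state, without advancing time (a new reading comes with each control period).
- eyes.get_image(name): name is "scene" or "side" or "wrist"; returns the picture (384x512x3 uint8, red, green, blue); there is no depth.
- eyes.camera_params(name): a dict with "intrinsics" (3x3 intrinsics, pixels), "R" (3x3) and "t" (3): a world point X has camera coordinates R X + t; the wrist camera has in their place "mount" (4x4, takes a point from camera to tool coordinates, whose origin is the TCP and whose axes are the flange's). Camera axes: x right, y down, z forward; pixel columns grow to the right and rows downward; lengths in m; the calibration is good to about 2 mm. A picture is of the moment at which its call begins: read the wrist's pose just before it. camera_params takes no time and is no camera call.
- close_job(): hands the job in, once; it reports no verdict.
The state is a dict: "time_s": time; "q": joint angles; "qvel": joint speeds; "joint_efforts": joint torques, N m; "position": TCP position; "tool_rot": TCP orientation; "ft_force": force on the tool from outside, world axes, zero at the start; "wrist_torque": the same for the moment, N m; "grip_width": finger opening in m.
Only numpy, scipy, OpenCV 4.12 (cv2) and the standard library are available. Lean on these libraries where they do the work, as an engineer would, in place of code of your own. Each camera call takes 0.05 s, during which the arm holds its last target.

## Working session

There is one attempt and no reset: what is moved stays moved. The work goes in short steps, Python scripts to look and compute and a tool call to move; the robot and the scene stay as the last step left them, time stands still between calls to the robot, and variables do not carry over. Pictures are saved under pics/ and viewed, and the job is handed in when it is done.

Besides the shell and the picture viewer there is one more tool, called after "Emit:" as a command line: name --argument value ..., lists and objects as JSON in quotes. jog_arm: Moves the arm, as the interface text tells. Its arguments: {"type":"object","properties":{"deltas":{"type":"array"},"grip_force":{"type":"number"}},"required":["deltas"]}

```bash
mkdir -p pics; ls; python3 - <<'E'
from rig import env,eyes
import cv2,numpy as np
print(env.observe())
for n in ["scene","side","wrist"]:
    cv2.imwrite(f"pics/{n}0.png",eyes.get_image(n)[:,:,::-1]); print(n,eyes.camera_params(n))
E
```

```text
pics
{'time_s': 0.0, 'q': array([-8.34969448e+01,  2.18415009e+01,  7.43858522e+01,  3.34580210e-04,
        8.38578924e+01, -1.23370497e+01]), 'qvel': array([ 0.02605467,  0.05213743,  0.01620546, -0.06054737,  0.07564168,
        0.07568076]), 'joint_efforts': array([ 3.03979519e-03, -4.48457623e+01, -2.31275278e+01,  1.26120153e-05,
        4.82552889e-03, -8.15361517e-06]), 'position': array([ 0.1775637 , -0.52023402,  0.23070053]), 'tool_rot': array([[ 9.46423684e-01,  3.22927521e-01, -1.62735476e-04],
       [ 3.22927400e-01, -9.46422584e-01,  1.47889846e-03],
       [ 3.23560484e-04, -1.45221627e-03, -9.99998893e-01]]), 'ft_force': array([ 0.11985529, -0.62387698, -0.63280854]), 'wrist_torque': array([ 0.03448922,  0.04668051, -0.07282613]), 'grip_width': 0.08525821344256602}
scene {'intrinsics': array([[465.52572171,   0.        , 254.37965036],
       [  0.        , 465.52572171, 194.82022085],
       [  0.        ,   0.        ,   1.        ]]), 'R': array([[-0.30871465,  0.951035  , -0.01508971],
       [ 0.60159964,  0.18294741, -0.77756551],
       [-0.73673139, -0.24912
[... 276 characters left out ...]
0.47764187,  0.01693986],
       [-0.36429749,  0.64616443, -0.67064065],
       [ 0.30938011, -0.59525606, -0.74158895]]), 't': array([0.5214779 , 0.23156438, 1.10503574])}
wrist {'intrinsics': array([[313.64900749,   0.        , 259.07667688],
       [  0.        , 313.64900749, 191.55725205],
       [  0.        ,   0.        ,   1.        ]]), 'mount': array([[ 3.99007636e-04, -9.56157632e-01, -2.92852222e-01,
         7.50196247e-02],
       [ 9.99999693e-01,  5.79098965e-04, -5.28260911e-04,
         5.60827592e-04],
       [ 6.74691121e-04, -2.92851921e-01,  9.56157569e-01,
        -1.43352611e-01],
       [ 0.00000000e+00,  0.00000000e+00,  0.00000000e+00,
         1.00000000e+00]])}
```

View pics/scene0.png

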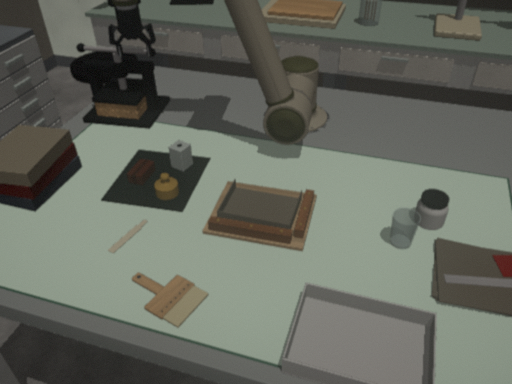

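View pics/side0.png

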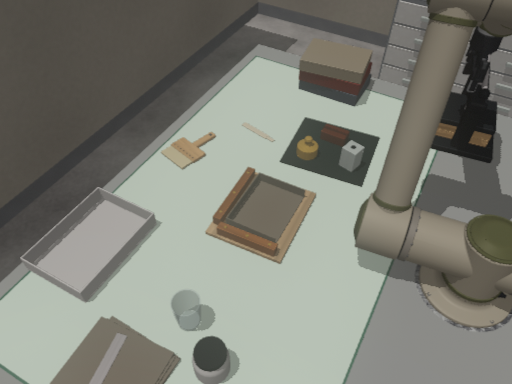

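View pics/wrist0.png

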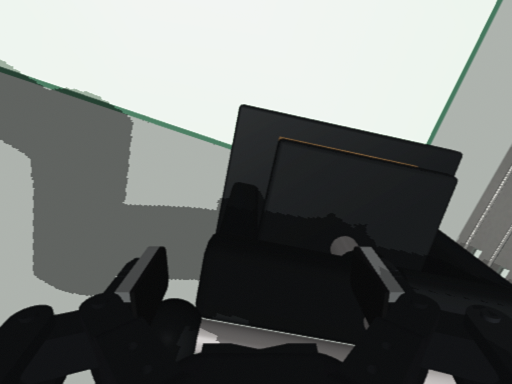

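```bash
cat > h.py <<'E'
import numpy as np,cv2
from rig import env,eyes
def ray(n,uv,z,st=None):
    c=eyes.camera_params(n);K=c['intrinsics']
    d=np.linalg.solve(K,np.array([uv[0],uv[1],1.]))
    if n=='wrist':
        T=np.eye(4);T[:3,:3]=st['tool_rot'];T[:3,3]=st['position'];M=T@c['mount']
        o=M[:3,3];d=M[:3,:3]@d
    else:
        o=-c['R'].T@c['t'];d=c['R'].T@d
    return o+d*(z-o[2])/d[2]
def proj(n,X,st=None):
    c=eyes.camera_params(n);K=c['intrinsics'];X=np.atleast_2d(X)
    if n=='wrist':
        T=np.eye(4);T[:3,:3]=st['tool_rot'];T[:3,3]=st['position'];M=np.linalg.inv(T@c['mount'])
        p=X@M[:3,:3].T+M[:3,3]
    else: p=X@c['R'].T+c['t']
    p=p@K.T
    return p[:,:2]/p[:,2:]
def crop(f,o,x,y,w,h,s):
    i=cv2.imread(f)[y:y+h,x:x+w];cv2.imwrite(o,cv2.resize(i,None,fx=s,fy=s,interpolation=cv2.INTER_CUBIC))
E
python3 - <<'E'
from h import *
crop('pics/scene0.png','pics/sc1.png',100,130,230,130,3.4)
crop('pics/side0.png','pics/sd1.png',190,110,200,150,3.9)
E
```

```text
(no output)
```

View pics/sc1.png

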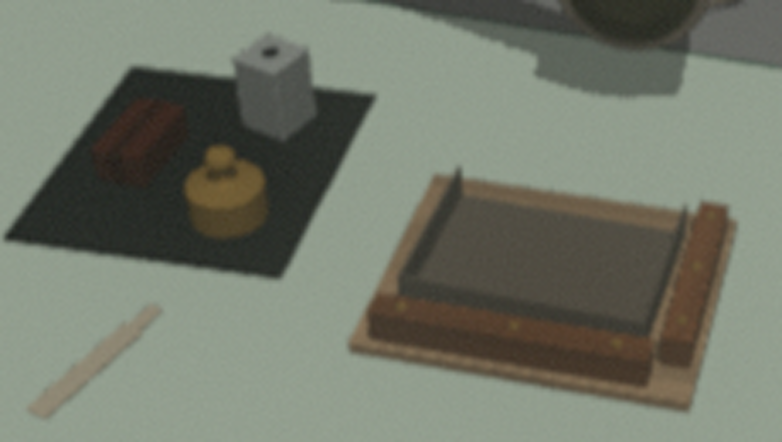

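View pics/sd1.png

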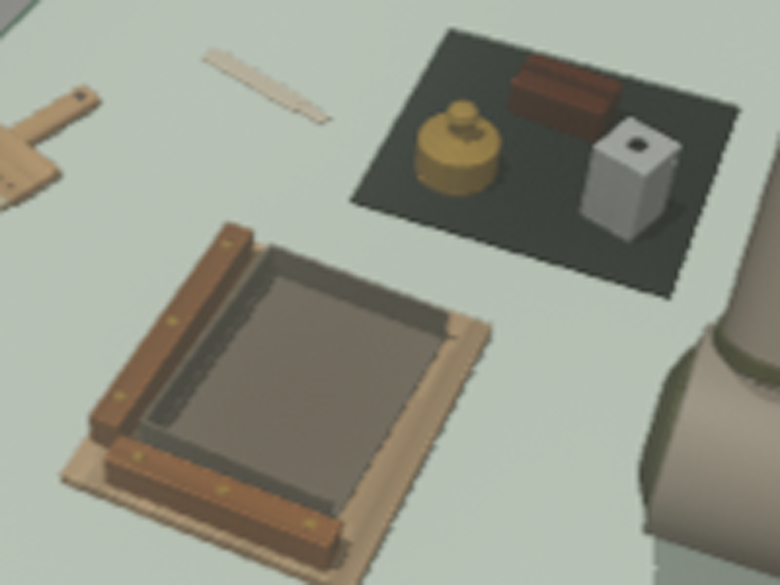

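```bash
python3 - <<'E'
from h import *
S=lambda u,v:(100+u/3.4-.35,130+v/3.4-.35)
D=lambda u,v:(190+u/3.9-.35,110+v/3.9-.35)
def p(n,f,pts,z):
    for q in pts: print(n,q,ray(n,f(*q),z).round(4))
p('scene',S,[(270,52),(235,61),(272,35),(311,55),(275,78)],.081)
p('side',D,[(637,145),(636,119),(681,150),(638,170),(592,152)],.081)
p('side',D,[(628,241),],.006); p('scene',S,[(280,139),],.006)
print('weights')
p('scene',S,[(225,215)],.006);p('side',D,[(457,175)],.02); p('scene',S,[(152,110)],.043)
print('board z .006'); p('scene',S,[(132,67),(376,95),(282,278),(5,239)],.006)
p('side',D,[(452,30),(739,108),(669,297),(351,201)],.006)
print('jig');p('scene',S,[(350,350),(690,408),(736,220),(437,176)],.012)
p('side',D,[(64,478),(491,328)],.012)
print('fence tops')
p('side',D,[(223,228),(252,236),(120,437),(340,520)],.042)
p('scene',S,[(652,340),(659,357),(700,205)],.042)
E
```

```text
scene (270, 52) [ 0.4116 -0.268   0.081 ]
scene (235, 61) [ 0.4342 -0.2919  0.081 ]
scene (272, 35) [ 0.3849 -0.2786  0.081 ]
scene (311, 55) [ 0.4055 -0.2304  0.081 ]
scene (275, 78) [ 0.4488 -0.2457  0.081 ]
side (637, 145) [ 0.4107 -0.2696  0.081 ]
side (636, 119) [ 0.4223 -0.2988  0.081 ]
side (681, 150) [ 0.3785 -0.2812  0.081 ]
side (638, 170) [ 0.3999 -0.2425  0.081 ]
side (592, 152) [ 0.4386 -0.2444  0.081 ]
side (628, 241) [ 0.3944 -0.243   0.006 ]
scene (280, 139) [ 0.4392 -0.2546  0.006 ]
weights
scene (225, 215) [ 0.5552 -0.2529  0.006 ]
side (457, 175) [ 0.5417 -0.2317  0.02  ]
scene (152, 110) [ 0.4774 -0.3588  0.043 ]
board z .006
scene (132, 67) [ 0.3714 -0.445   0.006 ]
scene (376, 95) [ 0.3474 -0.1971  0.006 ]
scene (282, 278) [ 0.6166 -0.1705  0.006 ]
scene (5, 239) [ 0.6394 -0.418   0.006 ]
side (452, 30) [ 0.6307 -0.4221  0.006 ]
side (739, 108) [ 0.3677 -0.4468  0.006 ]
side (669, 297) [ 0.3445 -0.2     0.006 ]
side (351, 201) [ 0.6096 -0.1745  0.006 ]
jig
scene (350, 350) [ 0.6851 -0.0805  0.012 ]
scene (690, 408) [0.6684 0.1848 0.012 ]
scene (736, 220) [0.4413 0.1707 0.012 ]
scene (437, 176) [ 0.4572 -0.0938  0.012 ]
side (64, 478) [0.6561 0.1826 0.012 ]
side (491, 328) [ 0.4513 -0.096   0.012 ]
fence tops
side (223, 228) [ 0.6672 -0.0633  0.042 ]
side (252, 236) [ 0.6434 -0.0667  0.042 ]
side (120, 437) [0.6275 0.1519 0.042 ]
side (340, 520) [0.4623 0.1402 0.042 ]
scene (652, 340) [0.6369 0.1467 0.042 ]
scene (659, 357) [0.6531 0.1562 0.042 ]
scene (700, 205) [0.4676 0.144  0.042 ]
```

Emit:
jog_arm --deltas '[0.402, -0.216, 0.108, 0, 0, 0.21, -1, 0.402, -0.216, 0.108, 0, 0, 0.21, -1, 0.402, -0.216, 0.108, 0, 0, 0.21, -1, 0.402, -0.216, 0.108, 0, 0, 0.21, -1, 0.402, -0.216, 0.108, 0, 0, 0.21, -1, 0.402, -0.216, 0.108, 0, 0, 0.21, -1, 0.402, -0.216, 0.108, 0, 0, 0.21, -1, 0.402, -0.216, 0.108, 0, 0, 0.21, -1, 0.402, -0.216, 0.108, 0, 0, 0.21, -1, 0.402, -0.216, 0.108, 0, 0, 0.21, -1, 0.402, -0.216, 0.108, 0, 0, 0.21, -1, 0.402, -0.216, 0.108, 0, 0, 0.21, -1]'

```text
time_s: 1.15
position: [0.4105, -0.2702, 0.1504]
tool_rot: [[0.946, -0.325, -0.0], [-0.325, -0.946, -0.0], [-0.0, 0.0, -1.0]]
ft_force: [-0.6, 0.2, -0.3]
grip_width: 0.0853
```

```bash
python3 - <<'E'
from h import *
st=env.observe();print(st)
cv2.imwrite("pics/w1.png",eyes.get_image('wrist')[:,:,::-1])
np.savez('st1',position=st['position'],tool_rot=st['tool_rot'])
E
```

```text
{'time_s': 1.15, 'q': array([-4.71786019e+01,  2.06020397e+01,  9.10135192e+01, -1.66404821e-02,
        6.83785073e+01,  6.17753438e+01]), 'qvel': array([-1.49969131, -0.32417598, -0.21412882,  0.02628425,  0.03019536,
        0.10168691]), 'joint_efforts': array([ 1.31831210e+00, -4.00744414e+01, -1.95020682e+01,  4.39969031e-02,
        1.12469686e-02,  1.99701270e-02]), 'position': array([ 0.41049692, -0.27020018,  0.15036752]), 'tool_rot': array([[ 9.45814709e-01, -3.24706821e-01, -1.27630666e-04],
       [-3.24706844e-01, -9.45814674e-01, -2.59493849e-04],
       [-3.64555336e-05,  2.86875650e-04, -9.99999958e-01]]), 'ft_force': array([-0.63782288,  0.15561536, -0.34285086]), 'wrist_torque': array([-0.02120929,  0.00418016, -0.02251006]), 'grip_width': 0.08531276596031011}
```

View pics/w1.png

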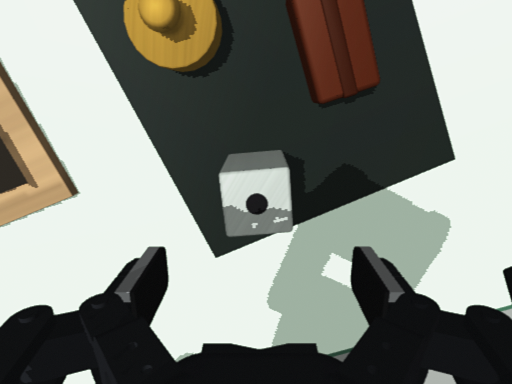

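```bash
python3 - <<'E'
from h import *
st=np.load('st1.npz')
P=np.array([ray('wrist',q,.081,st)[:2] for q in [(219.5,171),(289.5,166),(293,231.5),(224,236.5)]])
print(P.round(4),P.mean(0)); h=ray('wrist',(256.5,203.5),.081,st);print(h)
for i in range(4):
    e=P[(i+1)%4]-P[i];print(np.linalg.norm(e),np.degrees(np.arctan2(e[1],e[0])))
print(st['tool_rot'].T@(np.r_[P.mean(0),.043]-st['position'])/.75*1000)
crop('pics/w1.png','pics/w1c.png',200,130,120,120,5)
E
```

```text
[[ 0.443  -0.2525]
 [ 0.4306 -0.2996]
 [ 0.3826 -0.2873]
 [ 0.3954 -0.2377]] [ 0.41291138 -0.26926579]
[ 0.41205655 -0.26898795  0.081     ]
0.048709245988924066 -104.74126830148718
0.04950532816978955 165.695225368671
0.05123287064840272 75.60863849997446
0.04986295095264945 -17.207382155025506
[  2.64552555  -2.26473901 143.15595616]
```

View pics/w1c.png

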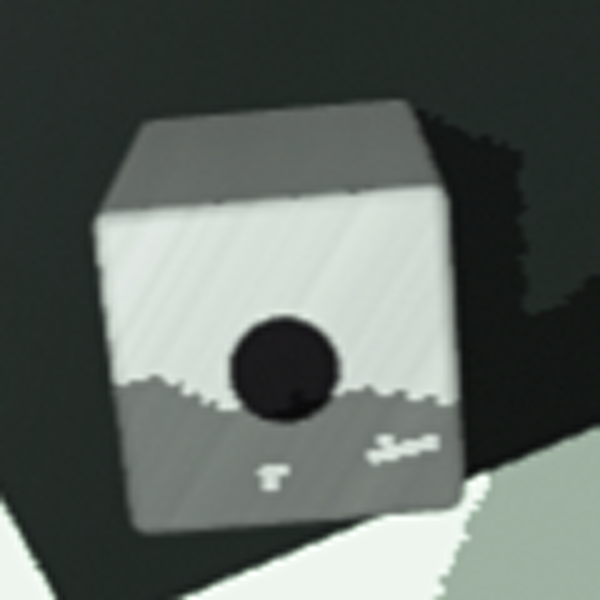

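Emit:
jog_arm --deltas '[0.0022, -0.0022, 0.02, 0, 0, -0.024, -1, 0.0022, -0.0022, 0.06, 0, 0, -0.024, -1, 0.0022, -0.0022, 0.1, 0, 0, -0.024, -1, 0.0022, -0.0022, 0.13, 0, 0, -0.024, -1, 0.0022, -0.0022, 0.148, 0, 0, -0.024, -1, 0.0022, -0.0022, 0.148, 0, 0, -0.024, -1]'

```text
time_s: 1.7
position: [0.4112, -0.2691, 0.0372]
tool_rot: [[0.967, -0.255, -0.003], [-0.255, -0.967, 0.003], [-0.004, -0.002, -1.0]]
ft_force: [0.0, 0.1, -0.6]
grip_width: 0.0856
```

Emit:
jog_arm --deltas '[0, 0, 0, 0, 0, 0, 1, 0, 0, 0, 0, 0, 0, 1, 0, 0, 0, 0, 0, 0, 1, 0, 0, 0, 0, 0, 0, 1, 0, 0, 0, 0, 0, 0, 1, 0, 0, 0, 0, 0, 0, 1, 0, 0, 0, 0, 0, 0, 1, 0, 0, 0, 0, 0, 0, 1]' --grip_force 80

```text
time_s: 2.37
position: [0.4132, -0.2697, 0.0407]
tool_rot: [[0.968, -0.253, 0.002], [-0.253, -0.968, -0.003], [0.003, 0.002, -1.0]]
ft_force: [-0.7, -0.7, 6.7]
grip_width: 0.0495
```

```bash
python3 - <<'E'
from h import *
st=env.observe();print(st)
cv2.imwrite("pics/w2.png",eyes.get_image('wrist')[:,:,::-1])
E
```

```text
{'time_s': 2.3667, 'q': array([-4.68990068e+01,  2.97746553e+01,  9.84759533e+01, -2.74554917e-02,
        5.15660289e+01,  5.77608321e+01]), 'qvel': array([ 0.14955123,  0.02015938, -0.08508855, -0.0494258 , -0.05587902,
       -0.03786665]), 'joint_efforts': array([ 9.99483839e-01, -4.04523468e+01, -1.32074484e+01,  3.03156255e-01,
       -1.00597471e-01, -2.61647324e-02]), 'position': array([ 0.41319528, -0.2697132 ,  0.04072814]), 'tool_rot': array([[ 0.96751818, -0.25279422,  0.00191267],
       [-0.25278903, -0.96751795, -0.0025932 ],
       [ 0.00250609,  0.00202547, -0.99999481]]), 'ft_force': array([-0.72361729, -0.69539992,  6.70564458]), 'wrist_torque': array([-0.08997247,  0.23124879,  0.02219582]), 'grip_width': 0.0495166442832296}
```

View pics/w2.png

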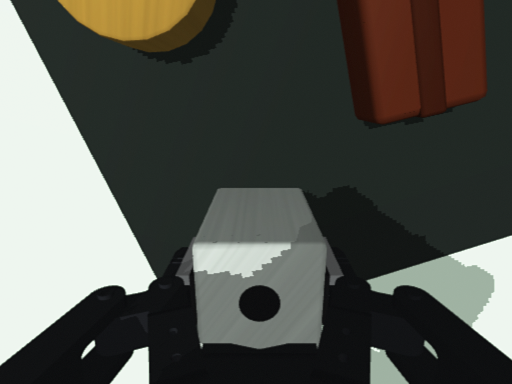

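Emit:
jog_arm --deltas '[0, 0, -0.03, 0, 0, 0, 1, 0, 0, -0.08, 0, 0, 0, 1, 0.001, -0.01, -0.13, 0, 0, -0.01, 1, 0.003, -0.04, -0.17, 0, 0, -0.02, 1, 0.006, -0.085, -0.2, 0, 0, -0.03, 1, 0.009, -0.135, -0.213, 0, 0, -0.045, 1, 0.012, -0.185, -0.213, 0, 0, -0.06, 1, 0.015, -0.235, -0.213, 0, 0, -0.075, 1, 0.018, -0.285, -0.213, 0, 0, -0.09, 1, 0.021, -0.335, -0.213, 0, 0, -0.101, 1, 0.024, -0.385, -0.213, 0, 0, -0.101, 1, 0.026, -0.43, -0.213, 0, 0, -0.101, 1]'

```text
time_s: 3.42
position: [0.5129, 0.0406, 0.1992]
tool_rot: [[0.998, 0.062, -0.0], [0.062, -0.998, 0.0], [-0.0, -0.0, -1.0]]
ft_force: [-0.3, -0.6, -4.2]
grip_width: 0.049
```

Emit:
jog_arm --deltas '[0.01, -0.02, 0, 0, 0, 0, 1, 0.011, -0.031, 0, 0, 0, 0, 1, 0.011, -0.031, 0, 0, 0, 0, 1, 0.011, -0.031, 0, 0, 0, 0, 1, 0.011, -0.031, 0, 0, 0, 0, 1]'

```text
time_s: 3.83
position: [0.5195, 0.0609, 0.1991]
tool_rot: [[0.998, 0.061, -0.0], [0.061, -0.998, -0.0], [-0.0, 0.0, -1.0]]
ft_force: [-0.5, -0.0, -4.0]
grip_width: 0.0495
```

```bash
python3 - <<'E'
from h import *
st=env.observe();print(st['time_s'],st['position'],st['tool_rot'],st['ft_force'],st['grip_width'],st['q'])
cv2.imwrite("pics/w3.png",eyes.get_image('wrist')[:,:,::-1])
np.savez('st3',position=st['position'],tool_rot=st['tool_rot'])
cv2.imwrite("pics/side3.png",eyes.get_image('side')[:,:,::-1])
cv2.imwrite("pics/scene3.png",eyes.get_image('scene')[:,:,::-1])
E
```

```text
3.8333 [0.51952894 0.06086401 0.19910131] [[ 9.98166798e-01  6.05217833e-02 -3.96450587e-04]
 [ 6.05216394e-02 -9.98166819e-01 -3.65486747e-04]
 [-4.17843731e-04  3.40822896e-04 -9.99999855e-01]] [-0.5115793  -0.01676148 -3.99445637] 0.049531877178723205 [-6.28748643e+00  2.06507776e+01  8.17782291e+01 -2.38599434e-02
  7.75912793e+01  8.02478855e+01]
```

View pics/w3.png

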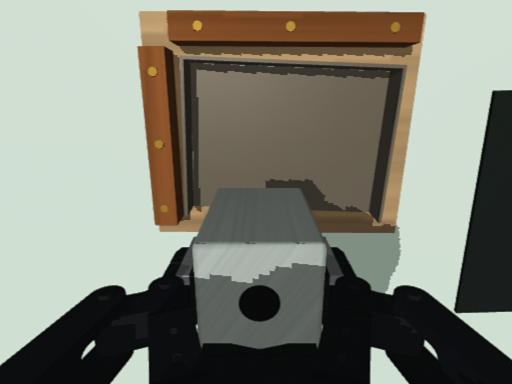

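View pics/side3.png

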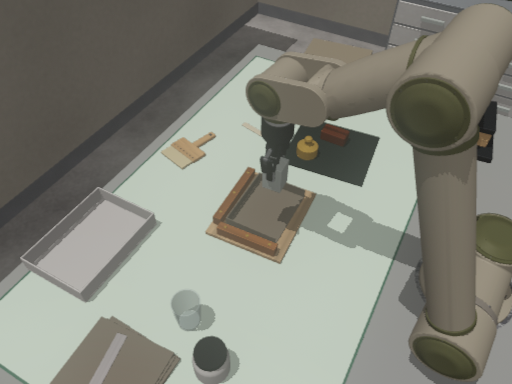

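```bash
python3 - <<'E'
from h import *
crop('pics/w3.png','pics/w3a.png',130,0,150,120,5)
crop('pics/w3.png','pics/w3b.png',290,0,150,120,5)
crop('pics/w3.png','pics/w3c.png',130,120,150,120,5)
E
```

```text
(no output)
```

View pics/w3a.png

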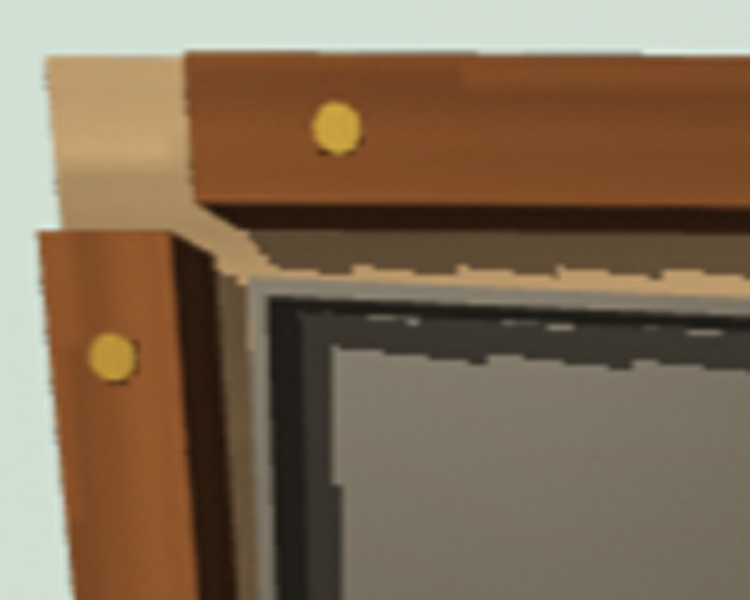

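View pics/w3b.png

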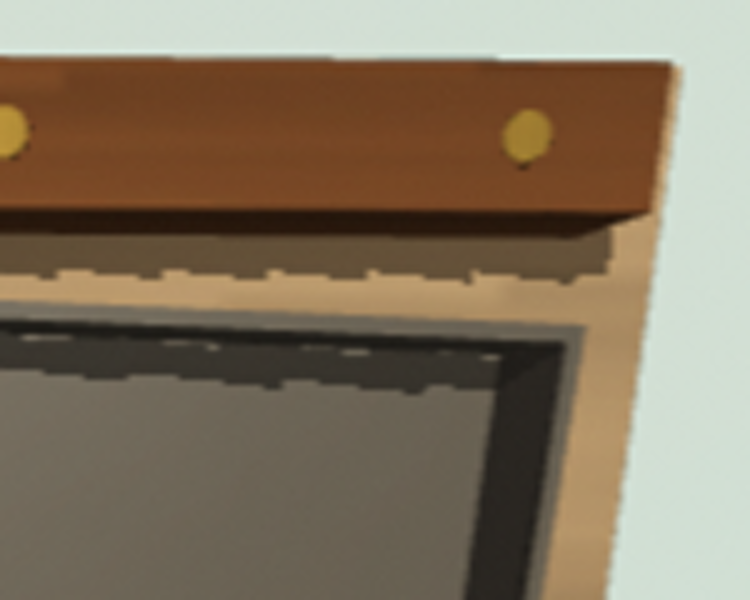

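View pics/w3c.png

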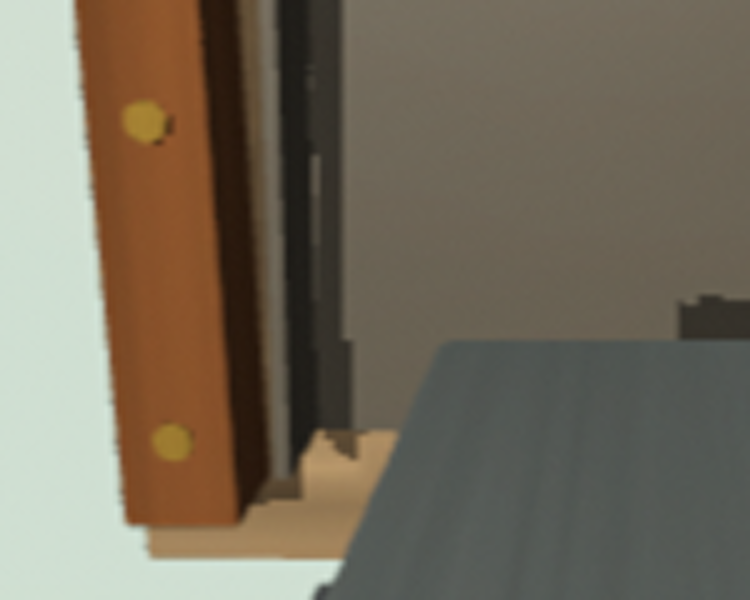

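```bash
python3 - <<'E'
from h import *
st=np.load('st3.npz')
P=lambda u,v,z:ray('wrist',(u-.4,v-.4),z,st)[:2]
ff=[P(169,40.6,.042),P(419.6,42.2,.042)];lf=[P(164.4,46.4,.042),P(177.6,224.4,.042)]
tc=P(179.6,55.6,.045);ti=P(183.6,59.4,.045);tr=P(407,65,.045);tn=P(185,215.6,.045)
print('ff',ff,np.linalg.norm(ff[1]-ff[0]));print('lf',lf,np.linalg.norm(lf[1]-lf[0]))
ang=lambda e:np.degrees(np.arctan2(e[1],e[0]))
y1=ang(ff[0]-ff[1])-90;y2=ang(lf[0]-lf[1]);print('jig yaw',y1,y2)
yaw=np.radians((y1*220+y2*170)/390);ex=np.array([np.cos(yaw),np.sin(yaw)]);ey=np.array([-ex[1],ex[0]])
o=ex*np.mean([f@ex for f in ff])+ey*np.mean([l@ey for l in lf]);print('jig o',o)
print('tray',tc,ti,tr,tn,'yaw',ang(tc-tr)-90,ang(tc-tn),np.linalg.norm(tc-tr),np.linalg.norm(tc-tn))
for t in (tc,ti,tr,tn):print(((t-o)@ex).round(4),((t-o)@ey).round(4))
E
```

```text
ff [array([0.63569328, 0.14672287]), array([ 0.64774164, -0.07181364])] 0.21886838351190593
lf [array([0.63079751, 0.15085979]), array([0.4623595 , 0.14192441])] 0.16867484337896974
jig yaw 3.155639697913159 3.036606289132421
jig o [0.63554887 0.15121641]
tray [0.6238473  0.13692743] [0.62097333 0.1334633 ] [ 0.62838644 -0.06321629] [0.47382151 0.13350427] yaw 1.2992099849132615 1.307097347320433 0.2001951867578827 0.15006484307433224
-0.0125 -0.0136
-0.0155 -0.0169
-0.0188 -0.2137
-0.1624 -0.0089
```

Emit:
jog_arm --deltas '[0.04, -0.017, 0, 0, 0, 0.002, 1, 0.085, -0.037, 0.01, 0, 0, 0.002, 1, 0.088, -0.038, 0.03, 0, 0, 0.002, 1, 0.088, -0.038, 0.065, 0, 0, 0.002, 1, 0.088, -0.038, 0.1, 0, 0, 0.002, 1, 0.088, -0.038, 0.13, 0, 0, 0.002, 1, 0.088, -0.038, 0.155, 0, 0, 0.002, 1, 0.088, -0.038, 0.175, 0, 0, 0.002, 1, 0.088, -0.038, 0.185, 0, 0, 0.002, 1, 0.088, -0.038, 0.19, 0, 0, 0.002, 1, 0.088, -0.038, 0.19, 0, 0, 0.002, 1, 0.088, -0.038, 0.19, 0, 0, 0.002, 1]'

```text
time_s: 4.98
position: [0.5845, 0.0943, 0.0574]
tool_rot: [[0.998, 0.055, 0.001], [0.055, -0.998, -0.0], [0.001, 0.0, -1.0]]
ft_force: [0.9, -0.8, -4.0]
grip_width: 0.0495
```

```bash
python3 - <<'E'
from h import *
st=env.observe();print(st['time_s'],st['position'],st['tool_rot'],st['ft_force'],st['wrist_torque'],st['grip_width'])
cv2.imwrite("pics/w4.png",eyes.get_image('wrist')[:,:,::-1])
np.savez('st4',position=st['position'],tool_rot=st['tool_rot'])
E
```

```text
4.9833 [0.58452419 0.0942944  0.05741254] [[ 9.98473924e-01  5.52077646e-02  1.38803601e-03]
 [ 5.52078909e-02 -9.98474880e-01 -5.28346967e-05]
 [ 1.38300221e-03  1.29384608e-04 -9.99999035e-01]] [ 0.85595066 -0.80710503 -3.96692816] [ 0.00177552 -0.01785405  0.01099879] 0.0494583508389104
```

View pics/w4.png

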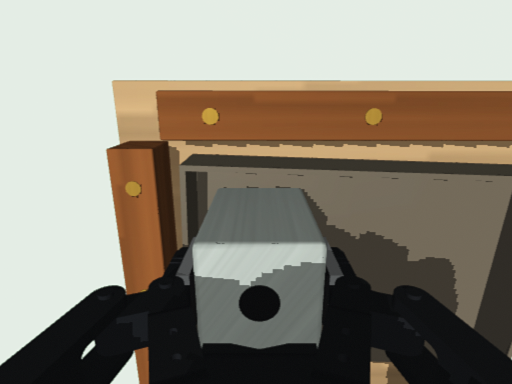

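Emit:
jog_arm --deltas '[0, 0, 0.003, 0, 0, 0, 1, 0, 0, 0.006, 0, 0, 0, 1, 0, 0, 0.008, 0, 0, 0, 1, 0, 0, 0.01, 0, 0, 0, 1, 0, 0, 0.01, 0, 0, 0, 1, 0, 0, 0.01, 0, 0, 0, 1]'

```text
time_s: 5.53
position: [0.5844, 0.0945, 0.0497]
tool_rot: [[0.998, 0.056, 0.001], [0.056, -0.998, -0.0], [0.001, 0.0, -1.0]]
ft_force: [-1.3, -0.2, 3.4]
grip_width: 0.0489
```

Emit:
jog_arm --deltas '[0.002, -0.005, -0.0005, 0, 0, 0, 1, 0.004, -0.01, -0.0005, 0, 0, 0, 1, 0.006, -0.015, -0.0005, 0, 0, 0, 1, 0.008, -0.02, -0.0005, 0, 0, 0, 1, 0.01, -0.024, -0.0005, 0, 0, 0, 1, 0.01, -0.028, -0.0005, 0, 0, 0, 1, 0.01, -0.031, -0.0005, 0, 0, 0, 1, 0.01, -0.033, -0.0005, 0, 0, 0, 1, 0.01, -0.033, -0.0005, 0, 0, 0, 1]'

```text
time_s: 6.28
position: [0.5904, 0.12, 0.0497]
tool_rot: [[0.998, 0.056, 0.001], [0.056, -0.998, 0.0], [0.001, -0.0, -1.0]]
ft_force: [-0.2, -1.5, 5.4]
grip_width: 0.049
```

```bash
python3 - <<'E'
from h import *
st=env.observe();print(st['time_s'],st['position'],st['tool_rot'],st['ft_force'],st['wrist_torque'],st['grip_width'])
cv2.imwrite("pics/w5.png",eyes.get_image('wrist')[:,:,::-1])
E
```

```text
6.2833 [0.59035164 0.12002121 0.04974008] [[ 9.98444640e-01  5.57453229e-02  8.71456264e-04]
 [ 5.57451825e-02 -9.98445011e-01  1.84619885e-04]
 [ 8.80392854e-04 -1.35753246e-04 -9.99999603e-01]] [-0.17412972 -1.47160295  5.42537754] [-0.20118165 -0.09231366 -0.02477221] 0.048980227054450626
```

View pics/w5.png

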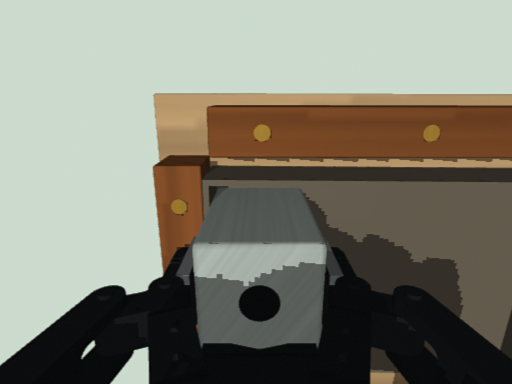

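Emit:
jog_arm --deltas '[0.004, 0, -0.0005, 0, 0, 0, 1, 0.008, 0, -0.001, 0, 0, 0, 1, 0.012, 0, -0.001, 0, 0, 0, 1, 0.016, 0, -0.001, 0, 0, 0, 1, 0.019, 0, -0.001, 0, 0, 0, 1, 0.022, -0.0005, -0.001, 0, 0, 0, 1, 0.024, -0.001, -0.001, 0, 0, 0, 1, 0.024, -0.001, -0.001, 0, 0, 0, 1, 0.024, -0.001, -0.001, 0, 0, 0, 1]'

```text
time_s: 7.08
position: [0.6081, 0.1214, 0.0498]
tool_rot: [[0.998, 0.055, -0.0], [0.055, -0.998, 0.0], [-0.0, -0.0, -1.0]]
ft_force: [-0.1, 0.8, -3.1]
grip_width: 0.0494
```

```bash
python3 - <<'E'
from h import *
st=env.observe();print(st['time_s'],st['position'],st['tool_rot'],st['ft_force'],st['wrist_torque'],st['grip_width'])
cv2.imwrite("pics/w6.png",eyes.get_image('wrist')[:,:,::-1])
E
```

```text
7.0833 [0.60809274 0.12142724 0.04982855] [[ 9.98462351e-01  5.54335016e-02 -2.45706463e-04]
 [ 5.54335268e-02 -9.98462375e-01  9.72438237e-05]
 [-2.39938093e-04 -1.10714673e-04 -9.99999965e-01]] [-0.06803019  0.80947679 -3.05106947] [-0.0020138  -0.10440652  0.02992935] 0.04942383520274786
```

View pics/w6.png

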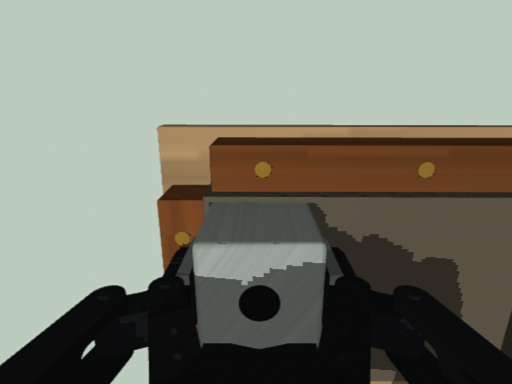

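Emit:
jog_arm --deltas '[0.001, -0.0007, 0, 0, 0, 0, 1, 0.0018, -0.0014, 0, 0, 0, 0, 1, 0.0018, -0.0014, 0, 0, 0, 0, 1, 0.0018, -0.0014, 0, 0, 0, 0, 1]'

```text
time_s: 7.47
position: [0.6091, 0.1219, 0.0499]
tool_rot: [[0.998, 0.055, -0.001], [0.055, -0.998, -0.001], [-0.001, 0.001, -1.0]]
ft_force: [-2.8, -5.1, -5.2]
grip_width: 0.0489
```

Emit:
jog_arm --deltas '[0.0008, -0.0005, 0, 0, 0, 0, 1, 0.0015, -0.001, 0, 0, 0, 0, 1, 0.0015, -0.001, 0, 0, 0, 0, 1, 0.0015, -0.001, 0, 0, 0, 0, 1]'

```text
time_s: 7.8
position: [0.6096, 0.122, 0.0499]
tool_rot: [[0.998, 0.055, -0.003], [0.055, -0.998, -0.002], [-0.003, 0.002, -1.0]]
ft_force: [-3.8, -9.3, -2.8]
grip_width: 0.0493
```

Emit:
jog_arm --deltas '[0.001, -0.0003, 0, 0, 0, 0, 1, 0.002, -0.0006, 0, 0, 0, 0, 1, 0.0025, -0.0008, 0, 0, 0, 0, 1, 0.0025, -0.0008, 0, 0, 0, 0, 1, 0.0025, -0.0008, 0, 0, 0, 0, 1]'

```text
time_s: 8.22
position: [0.6098, 0.122, 0.05]
tool_rot: [[0.998, 0.055, -0.007], [0.055, -0.998, -0.004], [-0.007, 0.003, -1.0]]
ft_force: [-12.0, -13.8, 2.8]
grip_width: 0.0489
```

```bash
python3 - <<'E'
from h import *
st=env.observe();print(st['time_s'],st['position'],st['tool_rot'],st['ft_force'],st['wrist_torque'],st['grip_width'])
cv2.imwrite("pics/w7.png",eyes.get_image('wrist')[:,:,::-1])
cv2.imwrite("pics/sc7.png",eyes.get_image('scene')[:,:,::-1]);cv2.imwrite("pics/sd7.png",eyes.get_image('side')[:,:,::-1])
for i in range(4):
    eyes.get_image('side');s=env.observe();print(s['ft_force'],s['position'])
crop('pics/sc7.png','pics/sc7c.png',180,150,150,110,5)
crop('pics/sd7.png','pics/sd7c.png',190,130,150,130,5)
E
```

```text
8.2167 [0.6097638  0.12202684 0.0499854 ] [[ 0.99846372  0.05497874 -0.00689483]
 [ 0.05495522 -0.99848249 -0.00355583]
 [-0.00707987  0.00317146 -0.99996991]] [-12.02194251 -13.84248199   2.82396992] [-2.27286949  2.0225535  -0.17492964] 0.048941504650029805
[-12.22356239 -12.87118454   3.07305274] [0.60975285 0.12204568 0.0499706 ]
[-11.35308628 -12.98661032   3.43717958] [0.60977058 0.12201292 0.04998529]
[-11.77078998 -13.65366769   3.20203398] [0.60977762 0.1220236  0.04998987]
[-12.71733316 -12.41373547   3.2873195 ] [0.60977059 0.12203293 0.04998882]
```

View pics/w7.png

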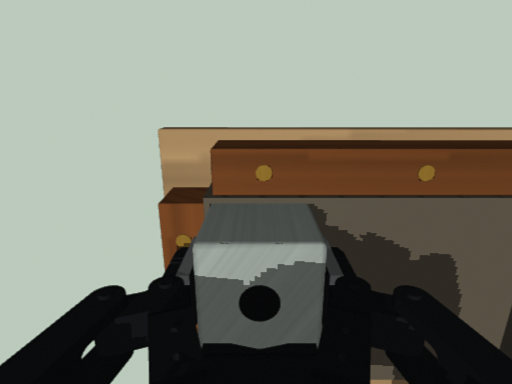

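View pics/sc7c.png

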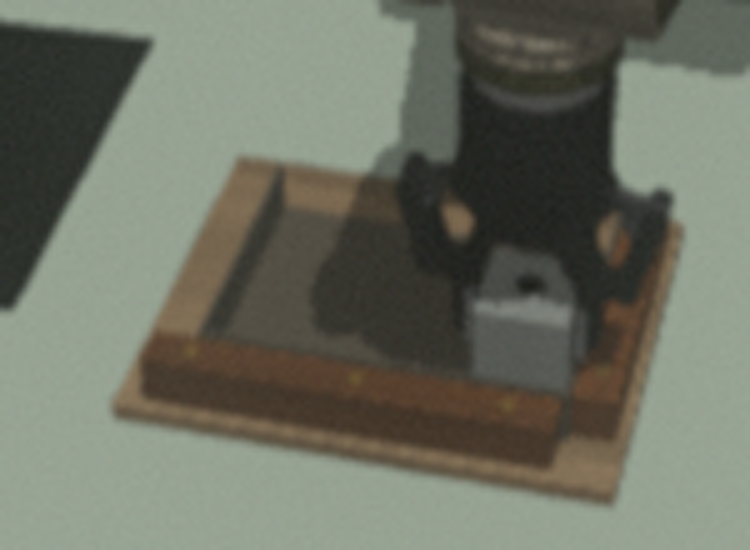

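View pics/sd7c.png

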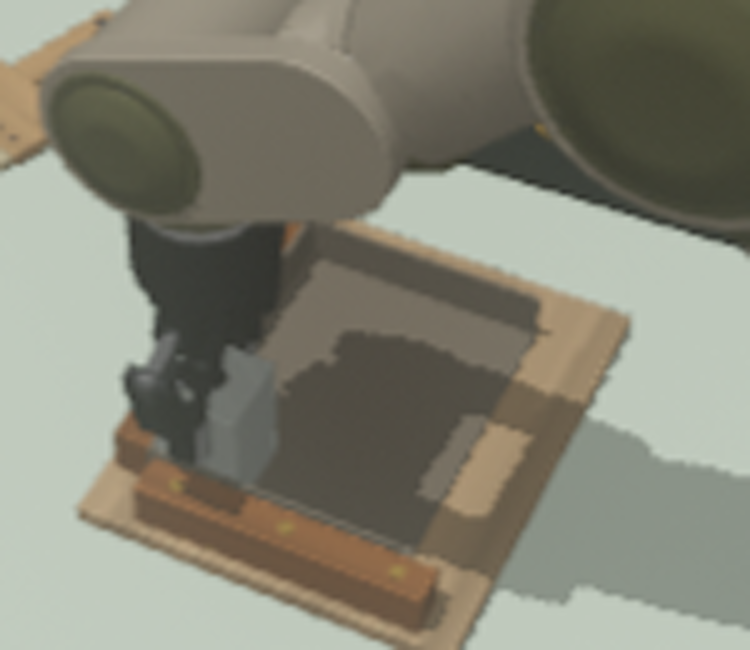

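```bash
python3 - <<'E'
from h import *
crop('pics/w7.png','pics/w7a.png',150,120,160,110,5)
crop('pics/w7.png','pics/w7b.png',352,120,160,110,5)
E
```

```text
(no output)
```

View pics/w7a.png

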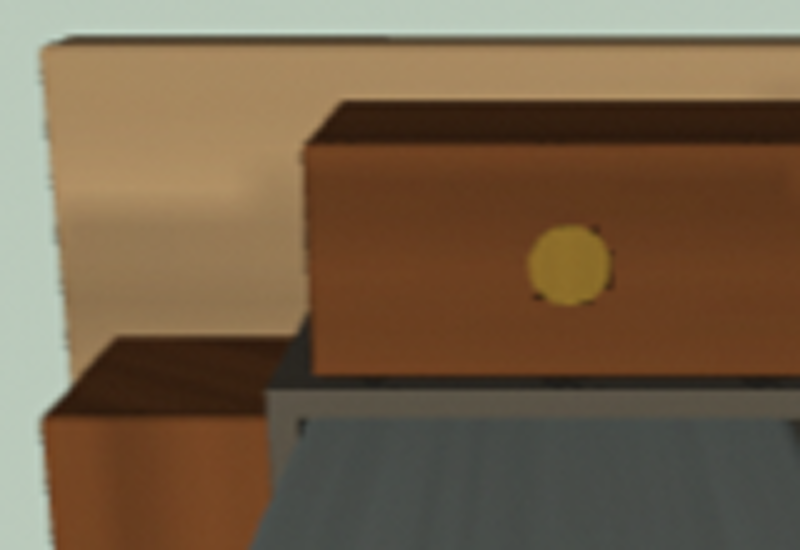

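View pics/w7b.png

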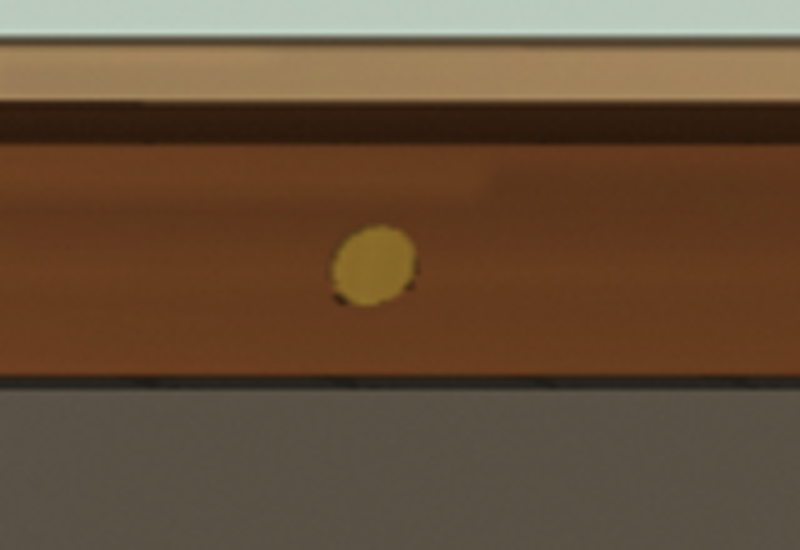

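```bash
python3 - <<'E'
from rig import env,close_job
s=env.observe();print(s['time_s'],s['ft_force'],s['grip_width'])
print(close_job())
E
```

```text
8.5667 [-12.71733316 -12.41373547   3.2873195 ] 0.04948522933294859
the job is handed in; nothing more can be done
None
```

I picked up the squaring block with an 80 N grip and lowered it to the tray floor; contact came at the height I had predicted. I pushed the tray against the left fence, then the far fence, pressed both ways, and handed the job in at 8.6 s with the block still held.

**Last checks before handing in:**
- **Press:** the wrist read about 12 to 13 N towards each fence. These are wrist readings; I could not measure the force on each tray wall separately.
- **Block:** tool tilt was about 0.008 rad, the block sat on the tray floor, and the fingers held at 49.5 mm.
- **Tray:** the wrist pictures show it parallel to the far fence and flush with the far fence and the near part of the left one. The gripper hid the rest of the left wall, so I could not check that.
- **Other things:** I kept the arm clear of the other objects and nothing appeared to move, but I did not re-measure their positions.

None of the checks failed or disagreed.

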